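Set a flat mailer out over the shelf lip

ROBOT

A 6-joint arm with a two-finger parallel gripper is mounted at the origin on the work surface. World frame = base frame: x ahead of the robot, y to its left, z up, the work surface at z = 0. Lengths are in m, angles in rad, forces in N, time in s.
With the tool pointing down it reaches from about 0.3 to 0.875 m from the base axis. Payload 6.4 kg.
Tool frame: the origin (TCP) lies on the front face of the gripper's body, between the roots of the fingers; the fingertips stand 73 mm ahead of it and the grasp point (between the pads) lies ctrl.pinch_z ahead of it (ctrl.pinch_z is the distance from the TCP to the grasp point, in m); z points along the fingers, x is the direction in which the jaws open and shut, and the axes are right-handed (so a half turn about z gives the same grasp; the last joint's range is limited). The gripper opens to 85 mm and grips with 20 to 120 N. Pads are 22 mm wide; open, the fingers measure 114 mm over their backs; the gripper's body (76 mm by 85 mm) begins 54 mm behind the grasp point. The pads swing forward as they close: fully open they stand 13 mm farther back than shut.
Start: joints at [1.043, 0.181, 1.607, -0, 1.354, -0.206], TCP at [0.182, 0.546, 0.304] pointing down, gripper open.
Joint ranges: [-2.99, 2.99], [-0.89, 2.07], [0.3, 2.58], [-1.14, 4.28], [0, 2.63], [-3.12, 3.12]. Speed limits (rad/s): [2.57, 2.57, 3.01, 3.14, 3.14, 3.14].

INTERFACE

Orientations are given as a unit quaternion [w, x, y, z].
In Python, from bench import ctrl gives the robot as it stands.
- The arm moves only by the tool move_arm, never from a script. Its argument "rows" is text: rows parted by semicolons, each of 7 numbers parted by spaces: the shift along the tool's x, y, z in cm, then the turn, a rotation vector about the tool's x, y, z in degrees, then the opening, from 0 (shut) to 1 (fully open). In form: x y z rx ry rz grip; .... A call has 1 to 20 rows; each row shifts and turns the commanded pose from where the row before left it, along the tool's axes as they then stand; what a row does not reach is not made up. A row lasts 1/10 s, in which the tool goes at most 50 mm and 8.59 degrees, less where a joint would pass 70% of its speed; a pose out of reach is approached as far as the arm can. A call with a gripper value outside its range is refused whole. The fingers move at their own pace and stop on an object; the grip force is fixed at half the most. Time passes only in rows, so rows that do not move let the fingers close. It gives the time, the measured TCP pose, the force and the opening at its end, in the units of the state.
- ctrl.get_obs(): the state, without advancing time (a new reading comes with each control period).
- ctrl.camera(name): name is "scene" or "side" or "wrist"; returns a dict with "color" (400x640x3 uint8, blue, green, red), "fx", "fy", "cx", "cy" (pixels), "k1" (the pictures are not rectified: a ray, as slopes to the right and down, at radius r is drawn at 1 + k1 r^2 times it, then the intrinsics apply), "rvec" (rotation vector, rad) and "tvec" (3), from world to camera coordinates, as OpenCV has them. Camera axes: x right, y down, z forward; pixel columns grow to the right and rows downward; lengths in m; the calibration is good to about 2 mm. A picture is of the moment at which its call begins. There is no depth.
- ctrl.hand_in(): hands the job in, once; it reports no verdict.
Trained networks look in the newest picture that a camera, given by its name, has taken for a name from the list of things; names that differ only in an ending like _2 or _b are one class to them, and where a whole thing is asked for, a point or a joint stands for the part that bears it (a point fixed in the world has none). Each returns a list of dicts, best first, with "confidence" (0 to 1); they miss things now and then, are a little off and sometimes report something else, mostly with a low value. They report only what shows in the picture. A call takes as long as a camera call. They do not tell look-alikes from the thing itself.
- ctrl.look_for(camera, query): "bbox" ([left, top, right, bottom] in pixels, round what is visible of it).
- ctrl.trace(camera, query): "region" (400x640 bool, what is visible of it) and "bbox" ([left, top, right, bottom] in pixels, round what is visible of it).
The state is a dict: "time_s": time; "q": joint angles; "dq": joint speeds; "joint_efforts": joint torques, N m; "eef_pos": TCP position; "eef_rot": TCP orientation; "wrist_force": force on the tool from outside, world axes, zero at the start; "torque": the same for the moment, N m; "opening": opening from 0.0 (shut) to 1.0 (fully open).
Only numpy, scipy, OpenCV 4.12 (cv2) and the standard library are available. Lean on these libraries where they do the work, as an engineer would, in place of code of your own. Each camera call takes 0.05 s, during which the arm holds its last target.

TASK

In the mail room, slide the larger flat cardboard mailer along the top of the low steel shelf, towards the robot, until 50 mm of it hangs out over the shelf's front edge (its white tear strip then lies right above that edge) and it sits square to the edge, ready for the carrier to take. Push or drag it with the fingertips; do not lift it or tip it off the shelf. Leave the smaller mailer with its tape roll, the carton and the hand stamp where they are, and finish with the hand clear.

Things in the scene. Friction and masses are not known exactly. Their poses are not given: they have to be found in the camera images.
- mailer: the larger flat cardboard mailer, rigid, 160 (its x) x 150 (its y) x 10 mm, about 0.25 kg, lying loose on the shelf in the left or the right half, somewhat skew. Origin: centre of its underside. Its -x edge is the leading edge, roughly towards the robot; its white tear strip, 8 mm wide, runs along y across the top with its middle 50 mm behind the leading edge; a paper label lies near the +x edge.
- mailer_front (a point): middle of the mailer's leading (-x) edge, on its underside; axes as the mailer's.
- lip (a point): middle of the shelf's front top edge, the edge that faces the robot; at the height of the shelf's top, 90 mm above the table. x points back over the shelf, level and at right angles to the edge, y along the edge, z up. The shelf is fixed, grey sheet steel; its flat top reaches 260 mm back from the edge and 230 mm to each side of this point, with no rim. The hollow below has pigeonholes.
- small_mailer: smaller flat cardboard mailer, 120 (x) x 100 (y) x 10 mm, lying loose in the other half of the shelf; to be left alone. Origin: centre of its underside.
- tape_roll: clear tape roll, ring of 64 mm outer diameter, 24 mm high, lying flat on the small mailer; to be left alone. Origin: centre of its underside.
- carton: small cardboard carton 110 (x) x 80 (y) x 60 mm high, on the table to the left of the shelf; to be left alone. Origin: centre of its underside.
- stamp: turned wooden hand stamp, foot 38 mm in diameter, 78 mm high, standing on the table to the right of the shelf; to be left alone. Origin: centre of its underside.
Not all that is in view belongs to the job. Leave any turquoise look-alike of the mailer alone.

How it is judged:
By the outcome, as a careful person would: the job done as asked, in the order asked, and still so for the second after the job is handed in, with the robot touching nothing.
It also fails if it takes over 38 s, if anything falls off the work surface, if the arm or the gripper's body presses on something with over 40 N, if the wrist force passes 120 N, or if a joint passes its speed limit or range.

## Working session

There is one attempt and no reset: what is moved stays moved. The work goes in short steps, Python scripts to look and compute and a tool call to move; the robot and the scene stay as the last step left them, time stands still between calls to the robot, and variables do not carry over. Pictures are saved under pics/ and viewed, and the job is handed in when it is done.

Besides the shell and the picture viewer there is one more tool, called after "Call:" as a command line: name --argument value ..., lists and objects as JSON in quotes. move_arm: Moves the arm, as the interface text tells. Its arguments: {"type":"object","properties":{"rows":{"type":"string"}},"required":["rows"]}

```bash
mkdir -p pics; ls; python3 - <<'E'
from bench import ctrl
import cv2
o=ctrl.get_obs(); print(o['time_s'],o['eef_pos'],o['eef_rot'],o['opening'],ctrl.pinch_z)
for n in ['scene','side','wrist']:
    c=ctrl.camera(n); cv2.imwrite(f'pics/{n}0.png',c['color']); print(n,c['fx'],c['k1'],c['rvec'],c['tvec'])
    for q in ['mailer','small_mailer','lip','carton','stamp','tape_roll']:
        try: print(q,[(d['bbox'],round(d['confidence'],2)) for d in ctrl.look_for(n,q)])
        except Exception as e: print(q,e)
print(ctrl.get_obs()['time_s'])
E
```

```text
pics
0.0 [0.18162576 0.5451259  0.30298857] [ 3.58301161e-04  8.11247741e-01  5.84701916e-01 -8.02356803e-04] 0.9997623942589009 0.0539
scene 392.3748236891866 -0.07525968804113264 [ 1.57509382  2.15033787 -0.75078061] [ 0.12790789 -0.35471889  1.56631579]
mailer [([337.9, 283.4, 416.1, 361.8], 0.9), ([395.3, 165.8, 456.1, 207.5], 0.71), ([295.5, 173.9, 361.0, 234.7], 0.69)]
small_mailer [([240.9, 170.4, 277.1, 206.8], 0.6)]
lip [([205.9, 161.3, 374.6, 268.7], 0.93)]
carton [([445.3, 224.9, 488.1, 275.7], 0.7)]
stamp [([161.8, 169.7, 174.4, 192.1], 0.53)]
tape_roll [([248.6, 174.7, 270.8, 196.9], 0.87)]
side 391.96682918189606 -0.09626803653915937 [ 2.28322341 -0.83702611  0.29680307] [-0.41819426  0.33044549  0.90935862]
mailer [([150.8, 176.1, 218.8, 222.2], 0.95), ([295.1, 120.9, 348.3, 154.8], 0.95), ([263.3, 166.7, 335.9, 220.7], 0.65)]
small_mailer [([317.0, 211.4, 379.4, 260.1], 0.65)]
lip [([240.2, 149.9, 425.8, 310.9], 0.91)]
carton [([205.5, 120.9, 240.7, 157.6], 0.8), ([240.3, 150.5, 426.6, 309.5], 0.64)]
stamp [([449.5, 324.7, 469.7, 351.0], 0.9)]
tape_roll [([336.8, 217.0, 362.3, 241.7], 0.56)]
wrist 283.4002887353036 -0.04227393094682928 [-2.34239246 -1.68706062 -0.25767662] [-0.57556773 -0.03903587  0.37824859]
mailer [([145.7, 213.7, 288.5, 333.4], 0.6)]
small_mailer []
lip [([132.4, 359.4, 186.0, 399.1], 0.73)]
carton []
stamp []
tape_roll []
1.05
```

View pics/scene0.png

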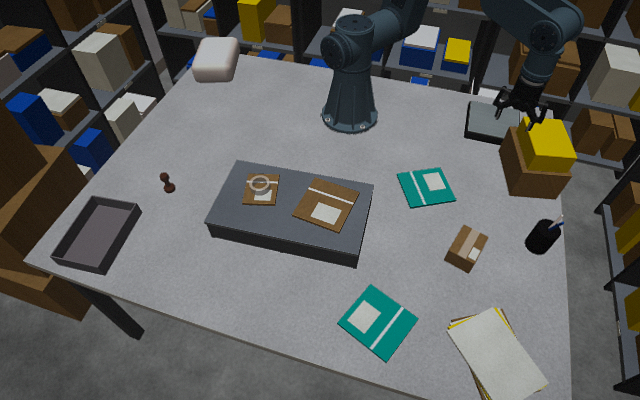

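View pics/side0.png

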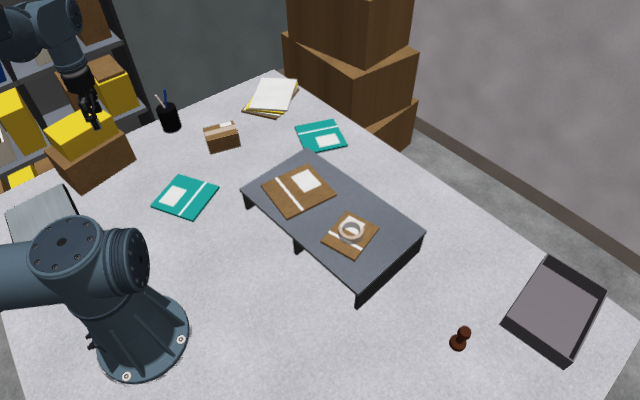

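View pics/wrist0.png

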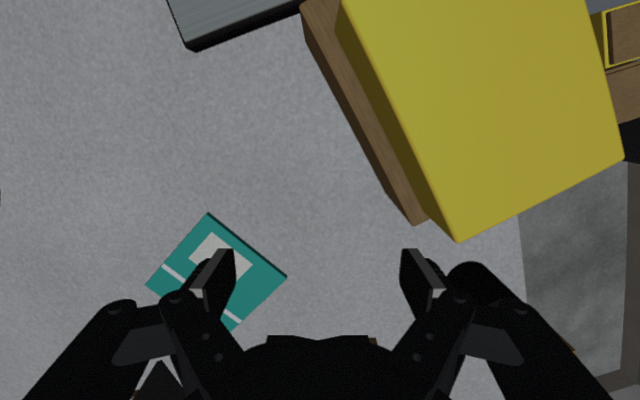

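The scene view shows these candidates for the mailer:
- the larger brown mailer on the shelf, at scene (328,204) and side (299,190)
- the small brown mailer with the tape roll, at scene (261,188)
- two turquoise look-alikes, at scene (426,187) and (378,322)

I choose the larger brown one. Next I'll crop it and measure its corners and the shelf's.

```bash
cat > h.py <<'E'
import numpy as np, cv2
from bench import ctrl
def und(c,uv):
    uv=np.atleast_2d(uv).astype(float); xy=(uv-[c['cx'],c['cy']])/[c['fx'],c['fy']]
    s=xy.copy()
    for _ in range(20): s=xy/(1+c['k1']*(s**2).sum(1,keepdims=True))
    return s
def ray(c,uv):
    R=cv2.Rodrigues(np.array(c['rvec'],float))[0]; t=np.array(c['tvec'],float).ravel()
    s=und(c,uv); d=np.c_[s,np.ones(len(s))]@R; return -R.T@t, d
def atz(c,uv,z):
    o,d=ray(c,uv); return o+d*((z-o[2])/d[:,2])[:,None]
def proj(c,P):
    R=cv2.Rodrigues(np.array(c['rvec'],float))[0]; t=np.array(c['tvec'],float).ravel()
    p=np.atleast_2d(P)@R.T+t; s=p[:,:2]/p[:,2:]; s=s*(1+c['k1']*(s**2).sum(1,keepdims=True))
    return s*[c['fx'],c['fy']]+[c['cx'],c['cy']]
def tri(c1,u1,c2,u2):
    o1,d1=ray(c1,u1);o2,d2=ray(c2,u2);out=[]
    for a,b in zip(d1,d2):
        k=np.linalg.lstsq(np.c_[a,-b],o2-o1,rcond=None)[0]
        p,q=o1+a*k[0],o2+b*k[1]; out.append(np.r_[(p+q)/2,np.linalg.norm(p-q)])
    return np.array(out)
def quad(region):
    cs,_=cv2.findContours(region.astype(np.uint8),cv2.RETR_EXTERNAL,cv2.CHAIN_APPROX_NONE)
    h=cv2.convexHull(max(cs,key=cv2.contourArea))
    for e in np.linspace(1,20,80):
        a=cv2.approxPolyDP(h,e,True)
        if len(a)<=4: break
    return a[:,0,:]
E
python3 - <<'E'
from h import *
for n,bx in [('scene',(190,150,390,280)),('side',(230,130,440,320))]:
    c=ctrl.camera(n); im=c['color']
    l,t,r,b=bx; cv2.imwrite(f'pics/{n}_crop.png',cv2.resize(im[t:b,l:r],None,fx=3.6 if n=='scene' else 3,fy=3.6 if n=='scene' else 3,interpolation=cv2.INTER_CUBIC))
    for q in ['mailer','lip']:
        for d in ctrl.trace(n,q)[:3]:
            Q=quad(d['region']); print(n,q,round(d['confidence'],2),Q.tolist(),atz(c,Q,.1 if q=='mailer' else .09).round(3).tolist())
E
```

```text
scene mailer 0.96 [[438, 168], [455, 201], [411, 208], [397, 174]] [[0.288, 0.365, 0.1], [0.408, 0.431, 0.1], [0.473, 0.309, 0.1], [0.353, 0.244, 0.1]]
scene mailer 0.69 [[315, 178], [358, 192], [339, 232], [292, 216]] [[0.445, 0.002, 0.1], [0.46, 0.145, 0.1], [0.618, 0.13, 0.1], [0.605, -0.016, 0.1]]
scene lip 0.76 [[235, 161], [373, 184], [356, 268], [213, 237]] [[0.443, -0.278, 0.09], [0.407, 0.18, 0.09], [0.709, 0.203, 0.09], [0.734, -0.209, 0.09]]
side mailer 0.9 [[178, 173], [217, 187], [193, 221], [151, 205]] [[0.301, 0.35, 0.1], [0.361, 0.222, 0.1], [0.249, 0.155, 0.1], [0.185, 0.284, 0.1]]
side mailer 0.73 [[346, 145], [315, 152], [295, 127], [331, 119]] [[0.758, 0.116, 0.1], [0.664, 0.154, 0.1], [0.694, 0.293, 0.1], [0.811, 0.248, 0.1]]
side mailer 0.64 [[307, 164], [335, 193], [286, 218], [261, 186]] [[0.612, 0.128, 0.1], [0.597, -0.014, 0.1], [0.442, 0.003, 0.1], [0.458, 0.143, 0.1]]
side lip 0.94 [[305, 147], [425, 229], [357, 310], [240, 191]] [[0.663, 0.202, 0.09], [0.695, -0.253, 0.09], [0.407, -0.302, 0.09], [0.406, 0.174, 0.09]]
side lip 0.28 [[308, 165], [335, 193], [286, 218], [261, 185]] [[0.618, 0.131, 0.09], [0.604, -0.007, 0.09], [0.446, 0.01, 0.09], [0.465, 0.155, 0.09]]
```

View pics/scene_crop.png

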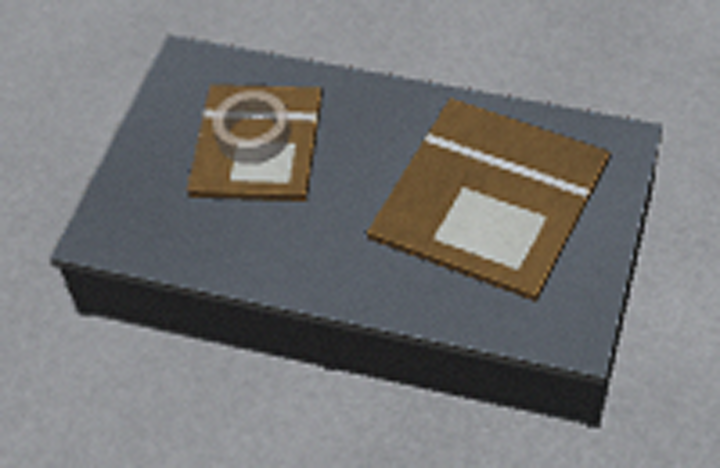

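View pics/side_crop.png

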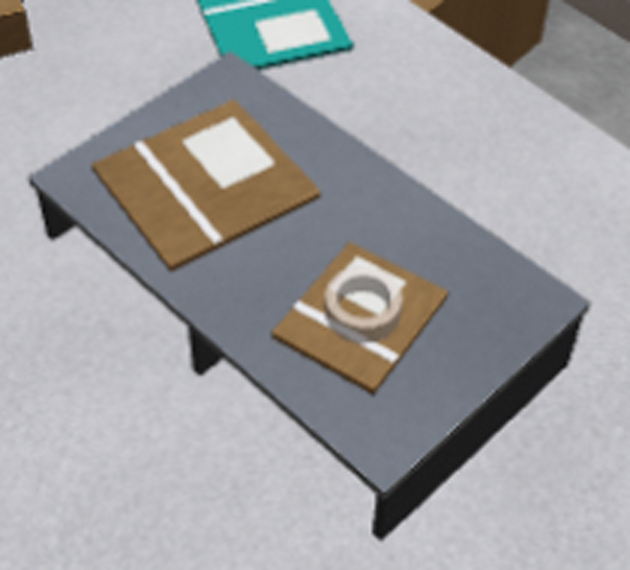

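```bash
cat > fit.py <<'E'
from h import *
from scipy.optimize import least_squares
def fitrect(cs,pts,L,z):  # local pts L (n,2), height z fixed -> x,y,yaw ; optionally z free
    def P(p): 
        c,s=np.cos(p[2]),np.sin(p[2]); return np.c_[p[0]+c*L[:,0]-s*L[:,1],p[1]+s*L[:,0]+c*L[:,1],np.full(len(L),p[3] if len(p)>3 else z)]
    f=lambda p: np.concatenate([(proj(c,P(p))-u).ravel() for c,u in zip(cs,pts)])
    c0=np.mean([atz(c,u,z).mean(0) for c,u in zip(cs,pts)],0)
    off=c0[:2]-L.mean(0)
    r=least_squares(f,[*off,0,z]); r2=least_squares(f,[*off,0])
    return r.x,r2.x,r.fun.reshape(-1,2),r2.fun.reshape(-1,2)
E
python3 - <<'E'
from fit import *
cs=[ctrl.camera('scene'),ctrl.camera('side')]
up=lambda a,s,o:(np.array(a,float)+.5)/s-.5+np.array(o)
S=[up([(168,36),(661,127),(604,378),(53,263)],3.6,(190,150)),up([(382,492),(33,180),(232,54),(587,303)],3,(230,130))]
M=[up([(447,98),(610,152),(537,292),(367,233)],3.6,(190,150)),up([(172,265),(93,165),(234,101),(319,189)],3,(230,130))]
LS=np.array([(0,-.23),(0,.23),(.26,.23),(.26,-.23)]); LM=np.array([(-.08,-.075),(-.08,.075),(.08,.075),(.08,-.075)])
for P,L,z in [(S,LS,.09),(M,LM,.10)]:
    print(tri(cs[0],P[0],cs[1],P[1]).round(4).tolist())
    a=fitrect(cs,P,L,z); print(a[0].round(4),a[1].round(4)); print(a[2].round(1).tolist())
E
```

```text
[[0.4355, -0.2741, 0.0912, 0.0033], [0.4103, 0.1806, 0.0884, 0.0029], [0.6668, 0.1964, 0.0887, 0.0001], [0.6948, -0.257, 0.0872, 0.0031]]
[ 0.422  -0.0454  0.058   0.0881] [ 0.4219 -0.0456  0.0574]
[[0.4, 0.4], [0.9, 0.2], [0.9, 0.8], [-0.4, -0.5], [0.8, 1.1], [-1.6, -0.5], [-0.2, -0.5], [1.6, 0.5]]
[[0.443, -0.0014, 0.1029, 0.002], [0.4597, 0.1475, 0.1006, 0.0008], [0.6148, 0.128, 0.1014, 0.0003], [0.5997, -0.0174, 0.1022, 0.0032]]
[ 0.5293  0.0643 -0.1106  0.1017] [ 0.5292  0.0646 -0.1107]
[[0.4, -0.2], [0.1, -0.6], [0.4, 0.8], [-0.1, -0.0], [-0.1, 0.7], [-0.7, -0.1], [0.1, -0.8], [1.2, 0.5]]
```

Call:
move_arm --rows "0 0 0 0 0 -7.2 1; 0 0 0 0 0 -7.2 1; 0 0 0 0 0 -7.2 1; -3 2.6 0 0 0 0 1; -3 2.6 0 0 0 0 1; -3 2.6 0 0 0 0 1; -3 2.6 0 0 0 0 1; -3 2.6 0 0 0 0 1; -3 2.6 0 0 0 0 1; -3 2.6 0 0 0 0 1; -3 2.6 0 0 0 0 1; -3 2.6 0 0 0 0 1; -3 2.6 0 0 0 0 1; -3 2.6 0 0 0 0 1; -3 2.6 0 0 0 0 1; -3 2.6 0 0 0 0 1; -3 2.6 0 0 0 0 1; -3 2.6 0 0 0 0 1; -2.3 2.5 0 0 0 0 1; 0 0 0 0 0 0 1"

```text
time_s: 3.45
eef_pos: [0.6248, 0.0927, 0.3035]
eef_rot: [0.001, 0.689, 0.725, 0.0]
wrist_force: [-0.1, -0.4, 0.8]
opening: 0.998
```

```bash
cat > st.py <<'E'
from h import *
def lipstate(lip=(.422,-.0455,.0577)):
    o=ctrl.get_obs(); w,x,y,z=o['eef_rot']
    X=np.array([1-2*(y*y+z*z),2*(x*y+w*z),2*(x*z-w*y)]); Y=np.array([2*(x*y-w*z),1-2*(x*x+z*z),2*(y*z+w*x)])
    d=o['eef_pos'][:2]-np.array(lip[:2]); c,s=np.cos(lip[2]),np.sin(lip[2])
    print('t',round(o['time_s'],2),'pos',o['eef_pos'].round(4),'lip xy',np.round([c*d[0]+s*d[1],-s*d[0]+c*d[1]],4),'toolY yaw rel lip deg',round(np.degrees(np.arctan2(Y[1],Y[0])-lip[2]),2),'tilt',np.round([X[2],Y[2]],4),'F',np.round(o['wrist_force'],2),'op',o['opening'])
E
python3 - <<'E'
from st import *
lipstate()
c=ctrl.camera('wrist'); cv2.imwrite('pics/wrist1.png',c['color'])
o,_=ray(c,[[320,200]]); print(o)
E
```

```text
t 3.45 pos [0.6248 0.0927 0.3035] lip xy [0.2104 0.1262] toolY yaw rel lip deg -0.38 tilt [-0.0011  0.001 ] F [-0.13 -0.4   0.8 ] op 0.9977141002623041
[0.55008075 0.08863394 0.37307811]
```

View pics/wrist1.png

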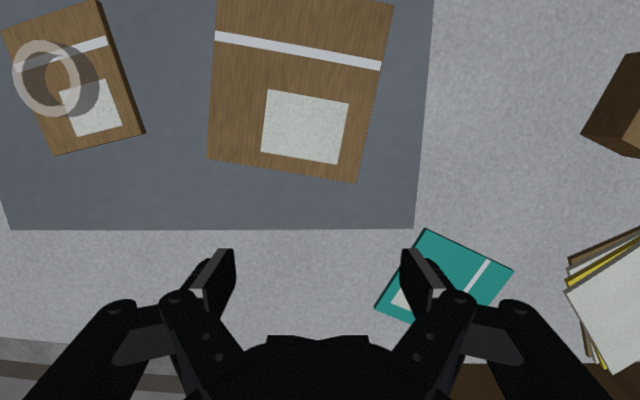

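```bash
python3 - <<'E'
from st import *
c=ctrl.camera('wrist')
lip=np.array([.422,-.0455]);a=.0577;R=np.array([[np.cos(a),np.sin(a)],[-np.sin(a),np.cos(a)]])
for nm,u,z in [('shelf back',[(10,229),(414,229),(434,1)],.09),('mailer BR BL stripmid R L',[(208,158),(356,183),(214.5,36),(381,66)],.10),('small BR BL',[(56,155),(144,132)],.1)]:
    P=atz(c,u,z); print(nm,((P[:,:2]-lip)@R.T).round(4).tolist())
E
```

```text
shelf back [[0.2574, -0.2249], [0.2583, 0.2332], [0.041, 0.232]]
mailer BR BL stripmid R L [[0.1778, 0.022], [0.2038, 0.1666], [0.0708, 0.0393], [0.0964, 0.1855]]
small BR BL [[0.1725, -0.1331], [0.152, -0.0374]]
```

Call:
move_arm --rows "-1.3 1.35 0 0 0 -0.4 1; -1.3 1.35 0 0 0 0 1; 0 0 3 0 0 0 1; 0 0 4 0 0 0 1; 0 0 3.5 0 0 0 1; 0 0 2 0 0 0 1; 0 0 0 0 0 0 1"

```text
time_s: 4.25
eef_pos: [0.6476, 0.0733, 0.1749]
eef_rot: [-0.003, 0.684, 0.729, -0.002]
wrist_force: [-0.8, -0.4, 0.5]
opening: 1.003
```

```bash
python3 - <<'E'
from st import *
lipstate()
c=ctrl.camera('wrist'); cv2.imwrite('pics/wrist2.png',c['color'])
c=ctrl.camera('side'); cv2.imwrite('pics/side2.png',cv2.resize(c['color'][110:290,230:430],None,fx=3,fy=3))
E
```

```text
t 4.25 pos [0.6476 0.0733 0.1749] lip xy [0.2321 0.1056] toolY yaw rel lip deg 0.35 tilt [ 0.0013 -0.0077] F [-0.76 -0.42  0.55] op 1.0032781381538105
```

View pics/wrist2.png

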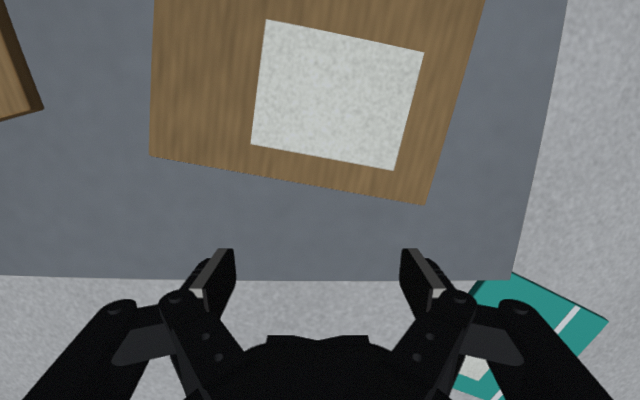

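View pics/side2.png

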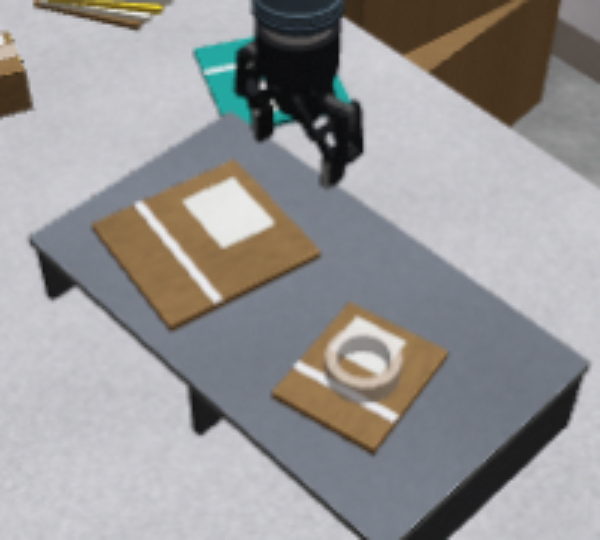

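Above the shelf, behind the mailer, fingertips at wrist px (215,250) and (420,250), about 95 px beyond its back edge. I'll go down in small steps to touch the shelf.

Call:
move_arm --rows "0 0.3 0.5 0 0 0 1; 0 0 0.4 0 0 0 1; 0 0 0 0 0 0 1"

```text
time_s: 4.65
eef_pos: [0.6539, 0.072, 0.1702]
eef_rot: [0.0, 0.685, 0.729, 0.0]
wrist_force: [-0.2, -0.0, -0.4]
opening: 1.001
```

Call:
move_arm --rows "0 0 0.2 0 0 0 1; 0 0 0.1 0 0 0 1; 0 0 0 0 0 0 1"

```text
time_s: 4.95
eef_pos: [0.6537, 0.0719, 0.1668]
eef_rot: [-0.0, 0.685, 0.729, -0.0]
wrist_force: [0.4, -0.2, 0.1]
opening: 1.003
```

Call:
move_arm --rows "0 0 0.1 0 0 0 1; 0 0 0.1 0 0 0 1; 0 0 0 0 0 0 1"

```text
time_s: 5.25
eef_pos: [0.6537, 0.0719, 0.1647]
eef_rot: [-0.0, 0.685, 0.729, -0.0]
wrist_force: [0.0, 0.1, -0.3]
opening: 1.0
```

Call:
move_arm --rows "0 0 0.1 0 0 0 1; 0 0 0.1 0 0 0 1; 0 0 0 0 0 0 1"

```text
time_s: 5.55
eef_pos: [0.6537, 0.0719, 0.1626]
eef_rot: [-0.0, 0.685, 0.729, -0.0]
wrist_force: [-0.3, 0.0, -0.7]
opening: 0.998
```

Call:
move_arm --rows "0 0 0.1 0 0 0 1; 0 0 0 0 0 0 1"

```text
time_s: 5.75
eef_pos: [0.6537, 0.0719, 0.1617]
eef_rot: [-0.0, 0.685, 0.729, -0.0]
wrist_force: [0.3, -0.7, -0.0]
opening: 1.0
```

Call:
move_arm --rows "0 0 0.1 0 0 0 1; 0 0 0 0 0 0 1"

```text
time_s: 5.95
eef_pos: [0.6537, 0.0719, 0.1607]
eef_rot: [-0.0, 0.685, 0.729, -0.0]
wrist_force: [-0.3, -0.1, -0.8]
opening: 0.997
```

```bash
python3 - <<'E'
from st import *
lipstate()
c=ctrl.camera('side'); cv2.imwrite('pics/side3.png',cv2.resize(c['color'][120:220,250:370],None,fx=6,fy=6))
E
```

```text
t 5.95 pos [0.6537 0.0719 0.1607] lip xy [0.2381 0.1039] toolY yaw rel lip deg 0.26 tilt [ 0.     -0.0002] F [-0.28 -0.13 -0.81] op 0.9965458662160467
```

View pics/side3.png

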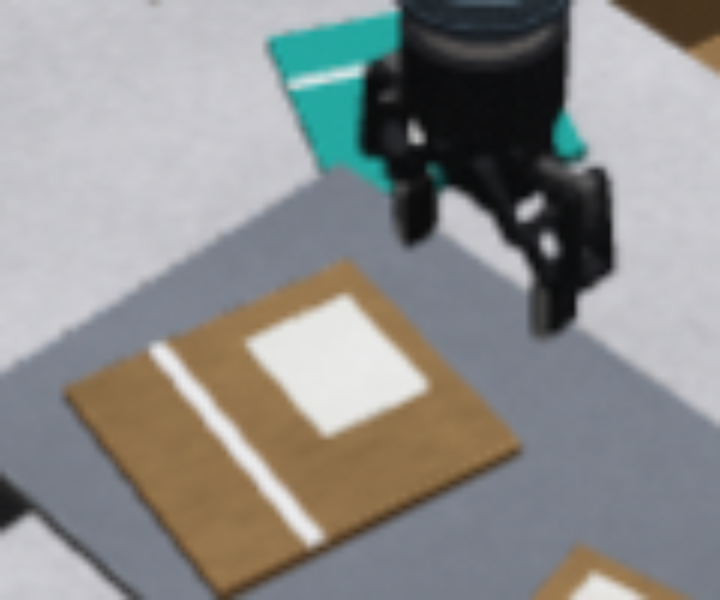

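```bash
python3 - <<'E'
from st import *
c=ctrl.camera('side')
a=.0577;X=np.array([np.cos(a),np.sin(a)]);Y=np.array([-np.sin(a),np.cos(a)])
for s in (1,-1):
  for dz in (.060,.066,.073):
    P=np.array([.6537,.0719])+Y*s*.047
    print(s,dz,((proj(c,np.r_[P,.1607-dz])-[250,120]+.5)*6-.5).round())
E
```

```text
1 0.06 [[417. 240.]]
1 0.066 [[417. 249.]]
1 0.073 [[417. 260.]]
-1 0.06 [[552. 336.]]
-1 0.066 [[551. 344.]]
-1 0.073 [[551. 355.]]
```

Projecting the fingertips into the side view puts them 60 mm ahead of the TCP when open, so at z≈0.1007. I'll go down another 6 mm.

Call:
move_arm --rows "0 0 0.2 0 0 0 1; 0 0 0.2 0 0 0 1; 0 0 0.2 0 0 -0 1; 0 0 0 0 0 0 1"

```text
time_s: 6.45
eef_pos: [0.6535, 0.072, 0.1543]
eef_rot: [-0.0, 0.685, 0.729, -0.0]
wrist_force: [-0.4, 0.9, -0.8]
opening: 1.001
```

Call:
move_arm --rows "0 -0.5 0 0 0 0 1; 0 -0.5 0 0 0 0 1; 0 -0.5 0 0 0 0 1; 0 -0.5 0 0 0 0 1; 0 -0.5 0 0 0 0 1; 0 -0.5 0 0 0 0 1; 0 -0.5 0 0 0 0 1; 0 -0.5 0 0 0 0 1; 0 -0.5 0 0 0 0 1; 0 -0.5 0 0 0 0 1; 0 -0.5 0 0 0 0 1; 0 -0.5 0 0 0 0 1; 0 -0.5 0 0 0 0 1; 0 -0.5 0 0 0 0 1; 0 -0.5 0 0 0 0 1; 0 -0.5 0 0 0 0 1; 0 -0.5 0 0 0 0 1; 0 0 0 0 0 0 1"

```text
time_s: 8.25
eef_pos: [0.5681, 0.0666, 0.1548]
eef_rot: [-0.0, 0.685, 0.729, -0.0]
wrist_force: [-0.6, -0.6, -1.0]
opening: 0.998
```

```bash
python3 - <<'E'
from st import *
lipstate()
c=ctrl.camera('wrist'); cv2.imwrite('pics/wrist4.png',c['color'])
c=ctrl.camera('side'); cv2.imwrite('pics/side4.png',cv2.resize(c['color'][120:270,230:380],None,fx=4,fy=4,interpolation=cv2.INTER_CUBIC))
c=ctrl.camera('scene'); cv2.imwrite('pics/scene4.png',cv2.resize(c['color'][140:260,250:400],None,fx=5,fy=5,interpolation=cv2.INTER_CUBIC))
E
```

```text
t 8.25 pos [0.5681 0.0666 0.1548] lip xy [0.1523 0.1034] toolY yaw rel lip deg 0.26 tilt [-0.0002 -0.0011] F [-0.59 -0.65 -0.99] op 0.9981564465961226
```

View pics/wrist4.png

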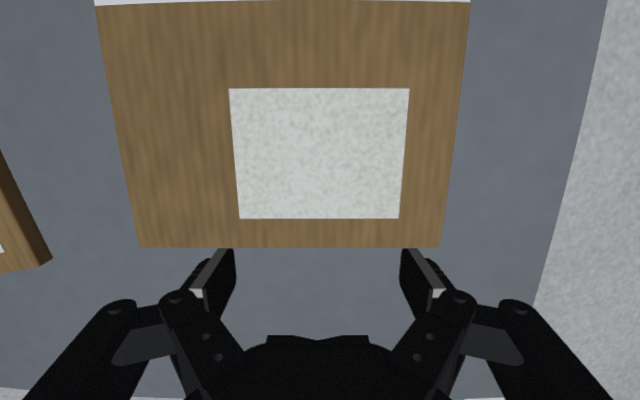

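View pics/side4.png

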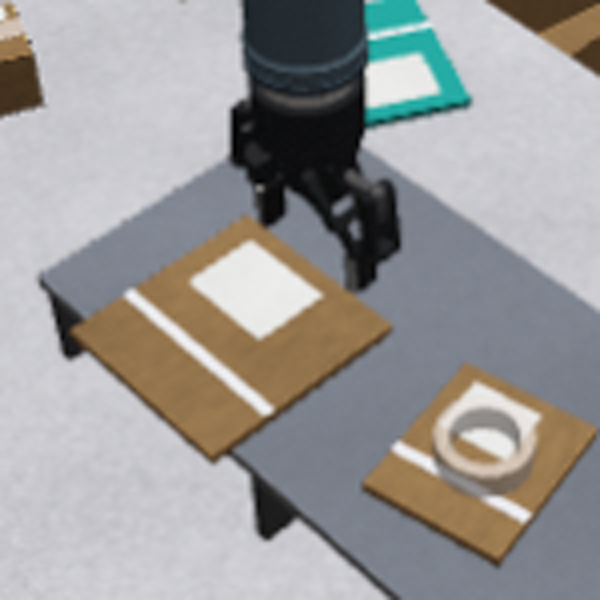

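View pics/scene4.png

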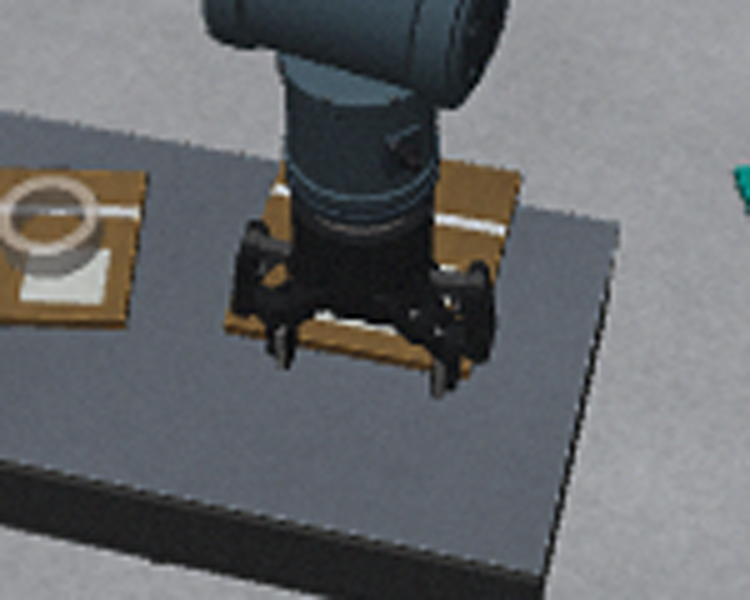

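```bash
python3 - <<'E'
from st import *
lip=np.array([.422,-.0455]);a=.0577;R=np.array([[np.cos(a),np.sin(a)],[-np.sin(a),np.cos(a)]])
def L(n,u,z): 
    c=ctrl.camera(n); return ((atz(c,u,z)[:,:2]-lip)@R.T).round(4).tolist()
print('back',L('wrist',[(140,247),(442,247)],.1))
print('wrist strip rear edge',L('wrist',[(96,6),(469,2)],.1), 'shelf left edge',L('wrist',[(534,298),(607,1)],.09))
up=lambda p,s,o:(np.array(p,float)+.5)/s-.5+np.array(o)
print('side M FL FR BR BL',L('side',up([(73,330),(212,457),(391,327),(248,214)],4,(230,120)),.1))
print('side lip pts',L('side',up([(40,275),(248,466),(385,590)],4,(230,120)),.09))
print('side strip mid ends',L('side',up([(131,293),(268,411)],4,(230,120)),.1))
E
```

```text
back [[0.1423, 0.0156], [0.1416, 0.1645]]
wrist strip rear edge [[0.0375, 0.0153], [0.0366, 0.162]] shelf left edge [[0.1801, 0.2289], [0.0296, 0.2291]]
side M FL FR BR BL [[-0.0164, 0.1623], [-0.017, 0.0139], [0.1404, 0.0142], [0.1423, 0.1647]]
side lip pts [[0.002, 0.2296], [-0.0008, -0.0011], [-0.0019, -0.1275]]
side strip mid ends [[0.0332, 0.162], [0.0329, 0.0173]]
```

```bash
cat > edge.py <<'E'
from st import *
from scipy.ndimage import map_coordinates, gaussian_filter
LIP=np.array([.422,-.0455]);A=.0577
def l2w(p,z): 
    p=np.atleast_2d(p);c,s=np.cos(A),np.sin(A); return np.c_[LIP[0]+c*p[:,0]-s*p[:,1],LIP[1]+s*p[:,0]+c*p[:,1],np.full(len(p),z)]
def w2l(P):
    d=np.atleast_2d(P)[:,:2]-LIP;c,s=np.cos(A),np.sin(A); return np.c_[c*d[:,0]+s*d[:,1],-s*d[:,0]+c*d[:,1]]
# scan across edge: along world direction at points p, find steepest gradient; returns lip-frame points
def scan(c,img,pts,dirv,z,half=.012,n=97,sign=0,ch=None):
    g=gaussian_filter(img.astype(float) if img.ndim==2 else (img.mean(2) if ch is None else img[...,ch].astype(float)),.6); out=[]
    t=np.linspace(-half,half,n)
    for p in pts:
        q=np.array(p)+t[:,None]*np.array(dirv); uv=proj(c,l2w(q,z))
        v=map_coordinates(g,[uv[:,1],uv[:,0]],order=3,mode='nearest'); d=np.gradient(v)
        d=np.abs(d) if sign==0 else d*sign
        d=np.where(d>.5*d.max(),d,0); k=d.argmax()
        w=np.zeros_like(d); i=k
        while i>=0 and d[i]>0: w[i]=d[i]; i-=1
        i=k+1
        while i<n and d[i]>0: w[i]=d[i]; i+=1
        out.append(np.array(p)+(w@t/w.sum())*np.array(dirv))
    return np.array(out)
def line(P,ax=0):  # x=a+b*y robust
    x,y=P[:,ax],P[:,1-ax]; m=np.ones(len(x),bool)
    for _ in range(4):
        b,a=np.polyfit(y[m],x[m],1); r=x-a-b*y; m=abs(r)<max(2*np.std(r[m]),3e-4)
    return round(a,4),round(b,4),round(np.std(r[m]),4),int(m.sum())
E
python3 - <<'E'
from edge import *
ys=np.linspace(-.21,.21,60)
for n in ('scene','side'):
    c=ctrl.camera(n); im=cv2.imread(f'pics/{n}0.png')
    for x0 in (0,.26):
        print(n,x0,line(scan(c,im,[(x0,y) for y in ys],(1,0),.09)))
    xs=np.linspace(.02,.24,30)
    for y0 in (-.23,.23): print(n,'y',y0,line(scan(c,im,[(x,y0) for x in xs],(0,1),.09),1))
E
```

```text
scene 0 (np.float64(-0.0018), np.float64(-0.0005), np.float64(0.0005), 59)
scene 0.26 (np.float64(0.2589), np.float64(-0.0009), np.float64(0.0006), 60)
scene y -0.23 (np.float64(-0.2323), np.float64(0.002), np.float64(0.0004), 30)
scene y 0.23 (np.float64(0.2316), np.float64(0.0025), np.float64(0.0003), 25)
side 0 (np.float64(-0.0047), np.float64(-0.0023), np.float64(0.0002), 45)
side 0.26 (np.float64(0.2598), np.float64(-0.002), np.float64(0.0002), 53)
side y -0.23 (np.float64(-0.2292), np.float64(-0.0002), np.float64(0.0001), 22)
side y 0.23 (np.float64(0.2307), np.float64(0.0032), np.float64(0.0003), 23)
```

Call:
move_arm --rows "0 -0.5 0 0 0 0.1 1; 0 -0.5 0 0 0 0 1; 0 -0.5 0 0 0 0 1; 0 -0.5 0 0 0 0 1; 0 -0.5 0 0 0 0 1; 0 -0.4 0 0 0 0 1; 0 0 0 0 0 0 1; 0 1 0 0 0 0 1; 0 3 0 0 0 0 1; 0 3 0 0 0 0 1; 0 3 -4 0 0 0 1; 0 0 -4 0 0 0 1; 0 0 -5 0 0 0 1; 0 0 -5 0 0 0 1; 0 0 0 0 0 0 1"

```text
time_s: 10.3
eef_pos: [0.6434, 0.0709, 0.3443]
eef_rot: [0.006, 0.685, 0.728, 0.005]
wrist_force: [0.7, 0.3, -0.1]
opening: 0.999
```

```bash
python3 - <<'E'
from st import *
lipstate()
for n in ('wrist','side','scene'):
    c=ctrl.camera(n); cv2.imwrite(f'pics/{n}5.png',c['color'])
c=cv2.imread('pics/side5.png'); cv2.imwrite('pics/side5c.png',cv2.resize(c[120:270,230:380],None,fx=4,fy=4,interpolation=cv2.INTER_CUBIC))
c=cv2.imread('pics/scene5.png'); cv2.imwrite('pics/scene5c.png',cv2.resize(c[140:260,250:400],None,fx=5,fy=5,interpolation=cv2.INTER_CUBIC))
E
```

```text
t 10.3 pos [0.6434 0.0709 0.3443] lip xy [0.2277 0.1034] toolY yaw rel lip deg 0.17 tilt [-0.0019  0.0144] F [ 0.66  0.29 -0.07] op 0.9994573554592843
```

View pics/wrist5.png

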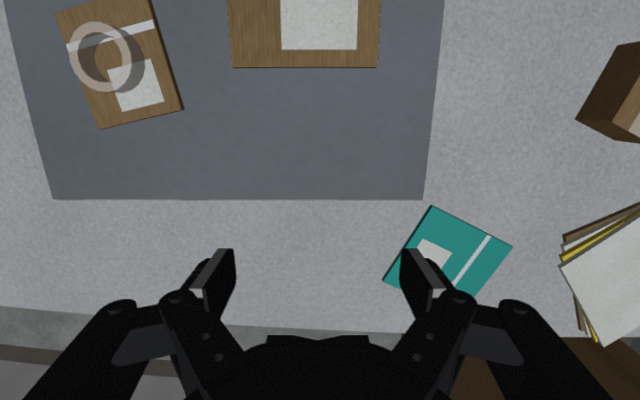

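View pics/side5c.png

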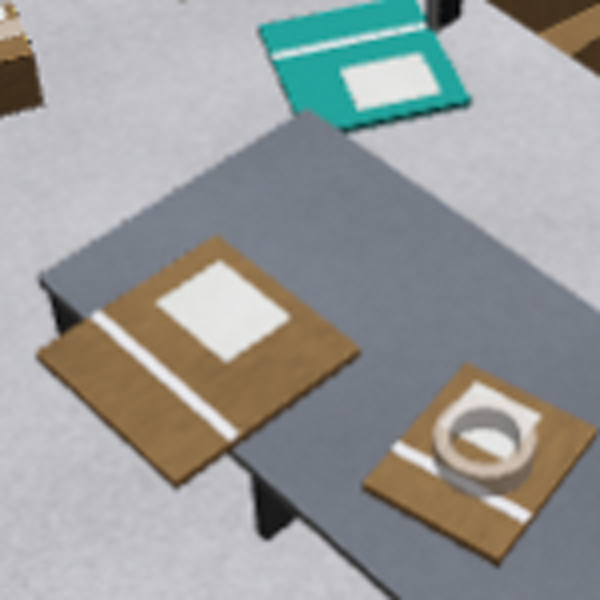

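View pics/scene5c.png

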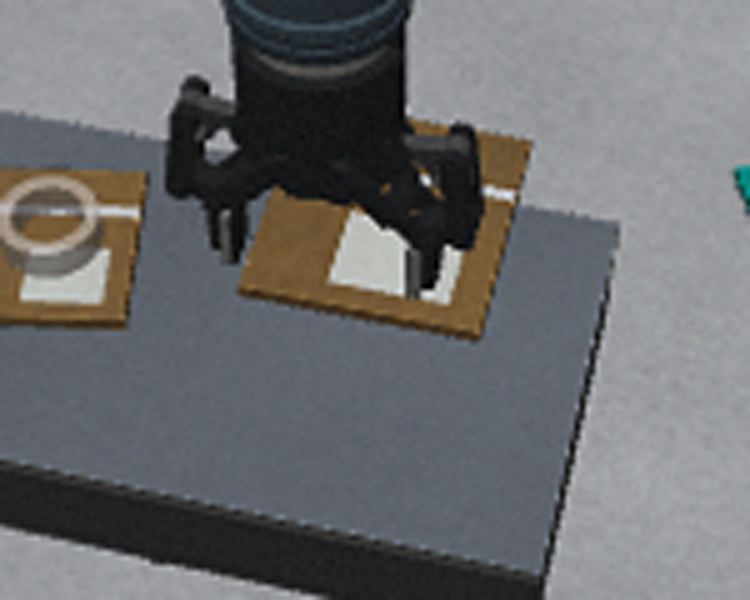

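Call:
move_arm --rows "0 -3 0 0 0 0 1; 0 -4 0 0 0 0 1; 0 -3 0 0 0 0 1; 0 0 0 0 0 0 1; 0 0 0 0 0 0 1; 0 0 0 0 0 0 1"

```text
time_s: 11.05
eef_pos: [0.5406, 0.0648, 0.3341]
eef_rot: [-0.0, 0.685, 0.728, -0.0]
wrist_force: [0.3, -0.0, -0.6]
opening: 0.999
```

```bash
python3 - <<'E'
from edge import *
lipstate()
c=ctrl.camera('wrist'); im=c['color']; cv2.imwrite(f'pics/wrist6.png',im)
b=lambda r:[(r[0],y) for y in r[1]]
print('W lip',line(scan(c,im,b((0,list(np.linspace(-.2,.01,30))+list(np.linspace(.19,.225,8)))),(1,0),.09)))
print('W back shelf',line(scan(c,im,b((.26,np.linspace(-.1,.2,30))),(1,0),.09)))
y=np.linspace(.03,.15,30)
print('W front',line(scan(c,im,b((-.047,y)),(1,0),.10)),'back',line(scan(c,im,b((.113,y)),(1,0),.10)))
print('W strip F/R',line(scan(c,im,b((-.001,y)),(1,0),.10,half=.008,sign=1)),line(scan(c,im,b((.007,y)),(1,0),.10,half=.008,sign=-1)))
c=ctrl.camera('side'); im=cv2.imread('pics/side5.png')
print('S lip',line(scan(c,im,b((0,np.linspace(-.2,.0,30))),(1,0),.09)))
print('S front',line(scan(c,im,b((-.047,y)),(1,0),.10)),'back',line(scan(c,im,b((.113,y)),(1,0),.10)))
print('S strip F/R',line(scan(c,im,b((-.001,y)),(1,0),.10,half=.01,sign=1)),line(scan(c,im,b((.007,y)),(1,0),.10,half=.01,sign=-1)))
E
```

```text
t 11.05 pos [0.5406 0.0648 0.3341] lip xy [0.1248 0.1033] toolY yaw rel lip deg 0.15 tilt [ 0.0002 -0.0009] F [ 0.31 -0.01 -0.63] op 0.999478091245328
W lip (np.float64(0.0005), np.float64(-0.0021), np.float64(0.0001), 38)
W back shelf (np.float64(0.2595), np.float64(-0.0012), np.float64(0.0001), 22)
W front (np.float64(-0.0457), np.float64(-0.0017), np.float64(0.0001), 30) back (np.float64(0.1132), np.float64(-0.0002), np.float64(0.0001), 26)
W strip F/R (np.float64(-0.0004), np.float64(-0.002), np.float64(0.0), 30) (np.float64(0.0078), np.float64(-0.0017), np.float64(0.0), 30)
S lip (np.float64(-0.0048), np.float64(-0.0027), np.float64(0.0002), 23)
S front (np.float64(-0.0497), np.float64(-0.0054), np.float64(0.0001), 27) back (np.float64(0.1166), np.float64(-0.1273), np.float64(0.0031), 29)
S strip F/R (np.float64(-0.0006), np.float64(-0.0038), np.float64(0.0002), 30) (np.float64(0.0084), np.float64(-0.0019), np.float64(0.0001), 30)
```

View pics/wrist6.png

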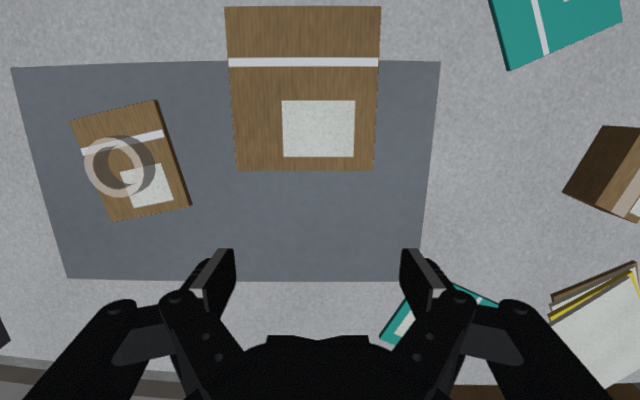

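The wrist view shows the mailer square: strip at row 62, lip at rows 61–68. Lip, front edge and strip are parallel within about 0.001 rad. Overhang is about 46.7 mm, so 3.3 mm remains. I'll go down behind it again and push.

Call:
move_arm --rows "0 3.5 0 0 0 0 1; 0 0 4 0 0 0 1; 0 0 4 0 0 0 1; 0 0 4 0 0 0 1; 0 0 4 0 0 0 1; 0 0 2 0 0 0 1; 0 0 0 0 0 0 1; 0 0 0 0 0 0 1; 0 0 0 0 0 0 1"

```text
time_s: 12.05
eef_pos: [0.5755, 0.067, 0.155]
eef_rot: [0.0, 0.685, 0.728, 0.0]
wrist_force: [-0.1, -0.2, 0.1]
opening: 1.0
```

```bash
python3 - <<'E'
from st import *
lipstate()
E
```

```text
t 12.05 pos [0.5755 0.067  0.155 ] lip xy [0.1597 0.1034] toolY yaw rel lip deg 0.16 tilt [-0.      0.0004] F [-0.08 -0.19  0.15] op 1.0003186881587935
```

Call:
move_arm --rows "0 -1 0 0 0 0 1; 0 -1 0 0 0 0 1; 0 -0.5 0 0 0 0 1; 0 -0.5 0 0 0 0 1; 0 -0.4 0 0 0 0 1; 0 -0.3 0 0 0 0 1; 0 -0.25 0 0 0 0 1; 0 0 0 0 0 0 1; 0 0 0 0 0 0 1"

```text
time_s: 12.95
eef_pos: [0.5355, 0.0646, 0.1549]
eef_rot: [-0.0, 0.685, 0.728, -0.0]
wrist_force: [-0.1, -0.2, -0.2]
opening: 0.999
```

Call:
move_arm --rows "0 1 0 0 0 0 1; 0 3 0 0 0 0 1; 0 0 -4 0 0 0 1; 0 0 -5 0 0 0 1; 0 0 -5 0 0 0 1; 0 -3.5 -4 0 0 0 1; 0 0 0 0 0 0 1; 0 0 0 0 0 0 1; 0 0 0 0 0 0 1"

```text
time_s: 13.85
eef_pos: [0.5425, 0.0651, 0.3311]
eef_rot: [-0.001, 0.685, 0.728, -0.001]
wrist_force: [-0.8, -0.8, -1.0]
opening: 0.999
```

```bash
python3 - <<'E'
from edge import *
lipstate()
c=ctrl.camera('wrist'); im=c['color']; cv2.imwrite(f'pics/wrist7.png',im)
b=lambda r:[(r[0],y) for y in r[1]]
print('W lip',line(scan(c,im,b((0,list(np.linspace(-.2,.01,30))+list(np.linspace(.19,.225,8)))),(1,0),.09)))
y=np.linspace(.03,.15,30)
print('W front',line(scan(c,im,b((-.05,y)),(1,0),.10)),'back',line(scan(c,im,b((.110,y)),(1,0),.10)))
print('W strip F/R',line(scan(c,im,b((-.004,y)),(1,0),.10,half=.008,sign=1)),line(scan(c,im,b((.004,y)),(1,0),.10,half=.008,sign=-1)))
for n in ('side','scene'):
    c=ctrl.camera(n); cv2.imwrite(f'pics/{n}7.png',c['color'])
E
```

```text
t 13.85 pos [0.5425 0.0651 0.3311] lip xy [0.1267 0.1034] toolY yaw rel lip deg 0.15 tilt [ 0.0003 -0.0021] F [-0.83 -0.76 -0.95] op 0.9990471481400597
W lip (np.float64(0.0002), np.float64(-0.0001), np.float64(0.0002), 33)
W front (np.float64(-0.0445), np.float64(0.0139), np.float64(0.0029), 30) back (np.float64(0.1113), np.float64(-0.0123), np.float64(0.0003), 30)
W strip F/R (np.float64(-0.0038), np.float64(-0.0039), np.float64(0.0), 30) (np.float64(0.0043), np.float64(-0.0041), np.float64(0.0001), 30)
```

View pics/wrist7.png

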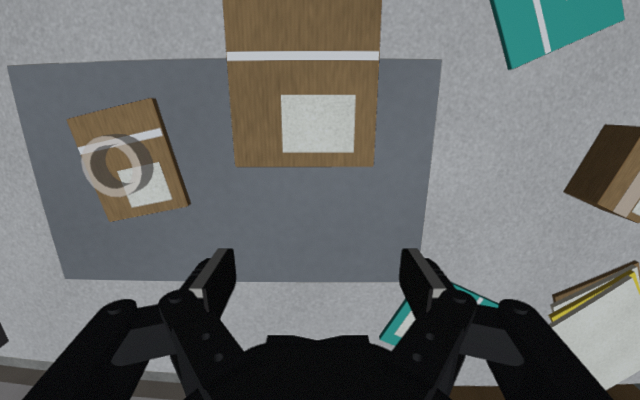

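View pics/side7.png

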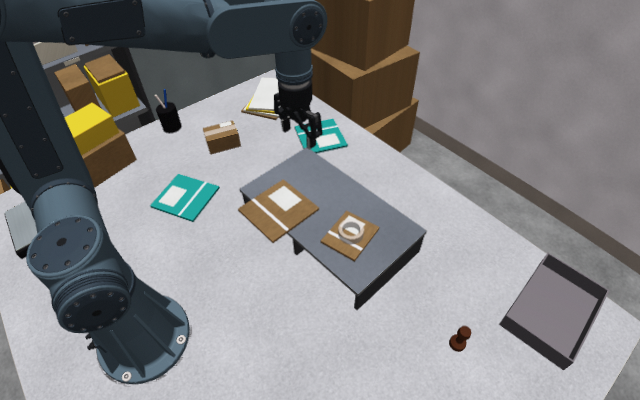

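Call:
move_arm --rows "0 -1.5 -1 0 0 0 1; 0 0 0 0 0 0 1; 0 0 0 0 0 0 1; 0 0 0 0 0 0 1; 0 0 0 0 0 0 1; 0 0 0 0 0 0 1"

```text
time_s: 14.6
eef_pos: [0.5277, 0.0641, 0.3421]
eef_rot: [-0.0, 0.685, 0.728, -0.0]
wrist_force: [-0.6, 0.1, -0.4]
opening: 0.998
```

```bash
python3 - <<'E'
from edge import *
lipstate()
c=ctrl.camera('wrist'); im=c['color']; cv2.imwrite(f'pics/wrist8.png',im)
b=lambda r:[(r[0],y) for y in r[1]]
print('W lip',line(scan(c,im,b((0,list(np.linspace(-.2,.01,30))+list(np.linspace(.19,.225,8)))),(1,0),.09)))
y=np.linspace(.03,.15,30)
print('W front',line(scan(c,im,b((-.05,y)),(1,0),.10)),'back',line(scan(c,im,b((.110,y)),(1,0),.10,half=.008)))
print('W strip F/R',line(scan(c,im,b((-.004,y)),(1,0),.10,half=.008,sign=1)),line(scan(c,im,b((.004,y)),(1,0),.10,half=.008,sign=-1)))
c=ctrl.camera('side');im=cv2.imread('pics/side7.png')
print('S lip',line(scan(c,im,b((0,np.linspace(-.2,.0,30))),(1,0),.09)))
print('S strip F/R',line(scan(c,im,b((-.004,y)),(1,0),.10,half=.01,sign=1)),line(scan(c,im,b((.004,y)),(1,0),.10,half=.01,sign=-1)))
for n in ['scene']:
  i0=cv2.imread('pics/scene0.png');i1=ctrl.camera(n)['color'];
  for nm,(l,t,r,bb) in dict(small=(238,168,280,209),carton=(443,222,490,278),stamp=(158,167,177,195)).items(): print(nm,np.abs(i0[t:bb,l:r].astype(int)-i1[t:bb,l:r]).mean())
E
```

```text
t 14.6 pos [0.5277 0.0641 0.3421] lip xy [0.1119 0.1033] toolY yaw rel lip deg 0.15 tilt [ 0.0001 -0.0006] F [-0.6   0.12 -0.35] op 0.9977517019101372
W lip (np.float64(0.0001), np.float64(-0.0001), np.float64(0.0001), 32)
W front (np.float64(-0.0495), np.float64(-0.0012), np.float64(0.0), 30) back (np.float64(0.111), np.float64(-0.0026), np.float64(0.0001), 30)
W strip F/R (np.float64(-0.004), np.float64(-0.0028), np.float64(0.0), 30) (np.float64(0.0044), np.float64(-0.0023), np.float64(0.0), 30)
S lip (np.float64(-0.0048), np.float64(-0.0027), np.float64(0.0002), 23)
S strip F/R (np.float64(-0.0043), np.float64(-0.0032), np.float64(0.0002), 29) (np.float64(0.0049), np.float64(-0.0028), np.float64(0.0002), 30)
small 3.1875725900116145
carton 3.7810283687943262
stamp 3.724310776942356
```

View pics/wrist8.png

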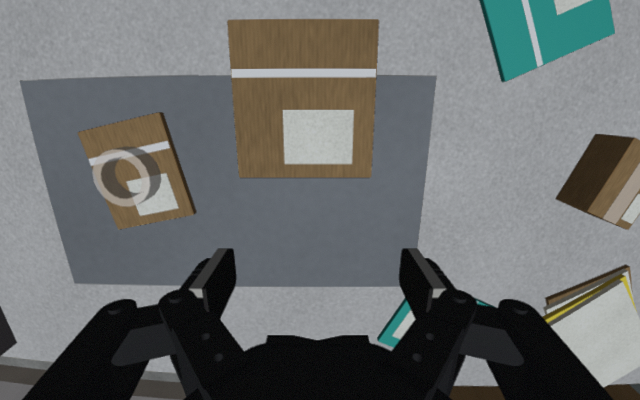

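```bash
python3 -c "
from bench import ctrl
print(ctrl.hand_in(), ctrl.get_obs()['time_s'])"
```

```text
the job is handed in; nothing more can be done
the job is handed in; nothing more can be done
```

I pushed the larger brown mailer towards the robot by its back edge, using both open fingertips. After about 46.7 mm of overhang I measured, then pushed the last 3.3 mm. I then raised the hand clear and handed the job in shortly after 14.6 s on the robot's clock.

**Overhang:** in the last wrist picture the middle of the tear strip lies within about 0.3 mm of the shelf's front edge. That puts the overhang at about 50 mm; the strip, leading edge and back edge give 49.5–50.1 mm.

**Squareness:** the strip and both mailer edges run parallel to the shelf's front edge within about 0.2°.

**Other things:** the small mailer with its tape roll, the carton and the stamp look unchanged against the first scene picture, apart from image noise. The hand was well above the shelf and touching nothing.

**Disagreements:**
- **Front edge in the side camera:** its edge fit put the shelf's front edge about 5 mm nearer the robot than the other views. It was probably picking up the lower edge of the sheet, so I relied on the wrist view.
- **Back-edge reading:** one wrist reading of the mailer's back edge, taken while the arm was still settling, came out 0.7° off square. It did not repeat once the arm had settled.

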